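# Strike the hallmark, then show the amulet case to the lamp

### The arm

A 7-joint arm with a two-finger parallel gripper is mounted at the origin on the work surface. World frame = base frame: x ahead of the robot, y to its left, z up, the work surface at z = 0. Lengths are in m, angles in degrees, forces in N, time in s.
With the tool pointing down it reaches from about 0.425 to 0.875 m from the base axis. Payload 4.7 kg.
Tool frame: the origin (TCP) lies at the very end of the fingers, on their centre line; the grasp point (between the pads) lies 19 mm behind it; z points along the fingers, y is the line along which they close (so a half turn about z gives the same grasp; the last joint's range is limited). The gripper opens to 87 mm and grips with 3 to 60 N. Pads are 19 mm wide; open, the fingers measure 117 mm over their backs; the gripper's body (75 mm by 190 mm) begins 51 mm behind the grasp point.
Start: joints at [-66.285, 18.392, -4.016, 83.108, 1.295, 78.541, -3.26], TCP at [0.253, 0.599, 0.223] pointing down, gripper open.
Joint ranges: [-163.93, 163.93], [-17.29, 119.83], [-79.2, 71.16], [3.27, 140.29], [-89.18, 269.18], [5.43, 117.66], [-154.24, 154.24]. Speed limits (degrees/s): [147.25, 147.25, 180, 180, 180, 180, 180].

### API

Orientations are given as [roll, pitch, yaw] about the fixed x, y, z axes, in that order (R = Rz(yaw) Ry(pitch) Rx(roll)).
In Python, from cell import get_obs, read_camera, sign_off, silhouettes gives the robot as it stands.
- The arm moves only by the tool play_rows, never from a script. Its argument "steps" is a list that holds one entry, the list of rows, each a list of 7 numbers: the shift along the tool's x, y, z in m, then the turn, a rotation vector about the tool's x, y, z in rad, then the finger opening in m, from 0 to 0.087. A call has 1 to 12 rows; each row shifts and turns the commanded pose from where the row before left it, along the tool's axes as they then stand; what a row does not reach is not made up. A row lasts 1/10 s, in which the tool goes at most 50 mm and 8.59 degrees, less where a joint would pass 70% of its speed; a pose out of reach is approached as far as the arm can. A call is refused whole if a number of a shift passes 0.05 or a number of a turn 0.15, either way. A call with a gripper value outside its range is refused whole. The fingers move at their own pace and stop on an object; "force" is the grip in N (left out, the last holds). Time passes only in rows, so rows that do not move let the fingers close. It gives the time, the measured TCP pose, the force, the opening and the grip force at its end, in the units of the state.
- get_obs(): the state, without advancing time (a new reading comes with each control period).
- read_camera(name): name is "scene" or "top" or "wrist"; returns a dict with "frame" (420x560x3 uint8, red, green, blue), "intrinsics" (3x3 intrinsics, pixels), "k1" (the pictures are not rectified: a ray, as slopes to the right and down, at radius r is drawn at 1 + k1 r^2 times it, then the intrinsics apply), "view" (4x4, takes a point from world to camera coordinates). Camera axes: x right, y up, looking along -z (the intrinsics and any distortion apply to the point x, -y, -z); pixel columns grow to the right and rows downward; lengths in m; the calibration is good to about 2 mm. A picture is of the moment at which its call begins. There is no depth.
- sign_off(): hands the job in; it is judged then, once.
Trained networks look in the newest picture that a camera, given by its name, has taken for a name from the list of things; names that differ only in an ending like _2 or _b are one class to them, and where a whole thing is asked for, a point or a joint stands for the part that bears it (a point fixed in the world has none). Each returns a list of dicts, best first, with "p" (0 to 1); they miss things now and then, are a little off and sometimes report something else, mostly with a low value. They report only what shows in the picture. A call takes as long as a camera call. They do not tell look-alikes from the thing itself.
- silhouettes(camera, name): "pixels" (420x560 bool, what is visible of it) and "extent" ([left, top, right, bottom] in pixels, round what is visible of it).
The state is a dict: "time_s": time; "qpos": joint angles; "joint_velocities": joint speeds; "effort": joint torques, N m; "tool_pos": TCP position; "tool_rot": TCP orientation; "force": force on the tool from outside, world axes, zero at the start; "wrist_torque": the same for the moment, N m; "grip_width": finger opening in m; "grasp_force": force on a finger pad.
Only numpy, scipy, OpenCV 4.12 (cv2) and the standard library are available. Lean on these libraries where they do the work, as an engineer would, in place of code of your own. Each camera call takes 0.05 s, during which the arm holds its last target. There are 200 camera calls.

### The job

On the appraiser's desk a gold amulet case stands in the slot of the hallmarking block. Pick up the small brass mallet and, holding it, drive the block's yellow-capped sprung striker down to its stop; lay the mallet back down on the red mat, let go of it, and only then draw the case up out of its slot and lean it back by 45 degrees or more, so that its green stone face looks up to the lamp. Finish while still holding it still like that in the gripper, at least 20 cm above the desk, touching nothing else, and leave the loupe, the water bottle and the two round pendants where they are.

Things in the scene. Friction and masses are not known exactly. Their poses are not given: they have to be found in the camera images.
- block: Fixed dark steel hallmarking block, 70 (x) x 150 (y) x 40 high mm, blue stripe across its middle; origin at the centre of its underside on the desk, z up. The slot for the case is at its own (0, -45) mm; the striker at (0, +45) mm. It stands on either side of the desk, turned up to 20 degrees. Nothing locks the case in: the striker only drives a die inside the block.
- slot_floor (a point): Centre of the slot's floor, 18 mm above the desk; the slot is 22 mm deep, 11.5 mm (block x) by 45.5 mm (block y), open upward.
- striker (a joint): Downward travel of the striker in m: 0 at rest (up), 0.012 at its stop. A spring raises it again: about 3 N to start, about 8 N at the stop.
- striker_top (a point): Centre of the flat top of the striker's yellow cap (24 mm diameter, 8 mm thick, on a 16 mm pin); it rests 70 mm above the desk, 58 mm when fully down.
- mallet: Loose mallet, 0.28 kg, standing on one striking face on the mat: upright brass head 30 mm diameter, 56 tall; level wooden handle, 14 wide, 18 tall, along own -x to 142 mm from the head axis, mid-height 28 mm above the lower face, pointing within 40 degrees of the robot side (-x). Origin at the centre of the lower face, z up. Balances 10 mm from the head axis towards the handle.
- mallet_neck (a point): Point on the handle's centre line close to the head, 27 mm from the head's axis, 28 mm above the lower face: a good place to pinch across the handle from above.
- mallet_head (a point): Centre of the mallet's head, 28 mm above its lower face.
- mat: Fixed red mat, 200 x 200 mm, 4 mm thick, across the desk from the block; origin at the centre of its underside.
- amulet: Loose gold amulet case, an upright plate 10 thick (own x) x 44 wide (own y) x 70 tall (own z) mm with a small hanging loop 9 mm tall on top, 0.08 to 0.17 kg. Origin at the centre of its lower edge, which starts on the slot's floor, so 48 mm of the plate stand above the block. The green stone with a pale disc is on its +x face, which starts looking away from the robot; the back is plain gold.
- amulet_mid (a point): Centre of the case, 35 mm above its lower edge.
- loupe: Loose black loupe, 38 mm diameter, 36 mm tall, standing beyond the middle of the desk; leave alone.
- bottle: Loose clear water bottle with blue cap, 60 mm diameter, 190 mm tall, on the robot's right; leave alone.
- pendant_a: Loose round gold pendant with a pale stone, 38 mm diameter, 9 mm thick, lying on the left; leave alone.
- pendant_b: Loose round gold pendant with a reddish stone, 38 mm diameter, 9 mm thick, lying on the left; leave alone.
Mind the look-alikes: they are no part of the job. Leave any blue, pink or turquoise look-alike of the amulet alone.

How it is judged:
By the outcome, as a careful person would: the job done as asked, in the order asked, and still so for the second after the job is handed in, while the arm keeps its last pose, push and grip.
It also fails if it takes over 64 s, if anything falls off the work surface, if the arm or the gripper's body presses on something with over 40 N, if the wrist force passes 120 N, or if a joint passes its speed limit or range.

## Working session

There is one attempt and no reset: what is moved stays moved. The work goes in short steps, Python scripts to look and compute and a tool call to move; the robot and the scene stay as the last step left them, time stands still between calls to the robot, and variables do not carry over. Pictures are saved under pics/ and viewed, at most 10 in all, crops included, and the job is handed in when it is done.

Besides the shell and the picture viewer there is one more tool, called by a JSON object that holds its "api" and its "payload". play_rows: Moves the arm, as the interface text tells. Its arguments: {"type":"object","properties":{"steps":{"type":"array","items":{"type":"array","items":{"type":"array","items":{"type":"number"}}}},"force":{"type":"number"}},"required":["steps"]}

```bash
mkdir -p pics; ls; cat > h.py <<'E'
import numpy as np, cv2
from cell import get_obs, read_camera, sign_off, silhouettes
def ray(c,u,v):
    K=c["intrinsics"];x=(u-K[0][2])/K[0][0];y=(v-K[1][2])/K[1][1];k=c["k1"]
    a,b=x,y
    for _ in range(30):
        s=1+k*(a*a+b*b);a,b=x/s,y/s
    V=np.array(c["view"]);R=V[:3,:3];o=-R.T@V[:3,3]
    d=R.T@np.array([a,-b,-1.]);return o,d
def atz(c,u,v,z):
    o,d=ray(c,u,v);return o+d*(z-o[2])/d[2]
def proj(c,P):
    V=np.array(c["view"]);p=V[:3,:3]@np.array(P)+V[:3,3]
    a,b=p[0]/-p[2],-p[1]/-p[2];s=1+c["k1"]*(a*a+b*b);K=c["intrinsics"]
    return np.array([K[0][0]*a*s+K[0][2],K[1][1]*b*s+K[1][2]])
def save(c,n): cv2.imwrite("pics/"+n,cv2.cvtColor(c["frame"],cv2.COLOR_RGB2BGR))
E
python3 - <<'E'
from h import *
for n in ["top","scene"]:
    c=read_camera(n);save(c,n+"0.png")
    o,d=ray(c,280,210);print(n,o.round(3),d.round(3),np.array(c["intrinsics"]).round(1).tolist(),c["k1"])
    for t in ["block","striker_top","mallet","mat","amulet","loupe","bottle","pendant_a"]:
        for s in silhouettes(n,t)[:3]:
            ys,xs=np.nonzero(s["pixels"]);print(t,round(s["p"],2),s["extent"],xs.mean().round(1),ys.mean().round(1),len(xs))
E
```

```text
pics
top [ 0.372 -0.042  1.575] [ 0.122  0.014 -0.992] [[476.0, 0.0, 286.9], [0.0, 476.0, 207.7], [0.0, 0.0, 1.0]] -0.1347188311587307
block 0.74 [180.3, 202.5, 226.3, 233.5] 200.6 216.8 919
block 0.28 [347.2, 210.0, 361.4, 257.6] 350.4 230.7 273
striker_top 0.53 [187.1, 209.5, 190.3, 216.7] 185.9 212.5 44
mallet 0.55 [346.8, 207.0, 355.9, 259.6] 349.9 231.9 246
mat 0.85 [308.1, 184.6, 379.4, 253.0] 341.8 218.5 3423
amulet 0.66 [345.3, 211.5, 357.2, 256.5] 350.2 231.5 246
amulet 0.58 [207.9, 217.6, 222.6, 223.6] 213.1 219.0 65
amulet 0.53 [205.0, 246.5, 219.3, 255.5] 210.2 250.4 100
bottle 0.76 [419.4, 210.5, 453.4, 227.9] 433.9 218.8 466
pendant_a 0.64 [343.2, 205.8, 356.9, 259.9] 350.4 230.2 320
pendant_a 0.42 [134.4, 223.2, 148.8, 233.1] 143.4 228.1 128
scene [1.062 0.209 0.965] [-0.499 -0.222 -0.838] [[396.1, 0.0, 273.3], [0.0, 396.1, 211.2], [0.0, 0.0, 1.0]] -0.04580375867942263
block 0.58 [336.4, 242.2, 402.6, 284.2] 371.7 260.7 1516
striker_top 0.51 [381.7, 255.3, 388.8, 262.9] 387.9 259.6 76
mallet 0.78 [200.6, 162.9, 234.9, 207.0] 213.3 184.9 409
mat 0.78 [167.9, 166.2, 263.2, 246.0] 216.6 205.2 3428
amulet 0.78 [311.0, 214.9, 328.5, 230.1] 317.6 223.4 259
amulet 0.78 [320.1, 277.9, 333.8, 297.4] 326.1 285.7 213
amulet 0.75 [361.8, 206.5, 380.1, 230.1] 371.6 217.7 203
loupe 0.57 [263.3, 267.6, 274.8, 286.9] 269.3 276.7 220
bottle 0.87 [114.5, 123.7, 144.6, 177.4] 129.4 152.1 922
pendant_a 0.72 [444.2, 298.4, 459.7, 312.0] 449.7 304.2 165
pendant_a 0.64 [436.8, 275.2, 450.8, 285.1] 444.3 277.4 170
```

```bash
python3 - <<'E'
import cv2
a=cv2.imread("pics/top0.png")[150:290,120:460];b=cv2.imread("pics/scene0.png")[110:330,100:470]
a=cv2.resize(a,(800,329),interpolation=cv2.INTER_CUBIC);b=cv2.resize(b,None,fx=2.16,fy=2.16,interpolation=cv2.INTER_CUBIC)
cv2.imwrite("pics/a.png",a);cv2.imwrite("pics/b.png",b)
E
```

```text
(no output)
```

View pics/a.png

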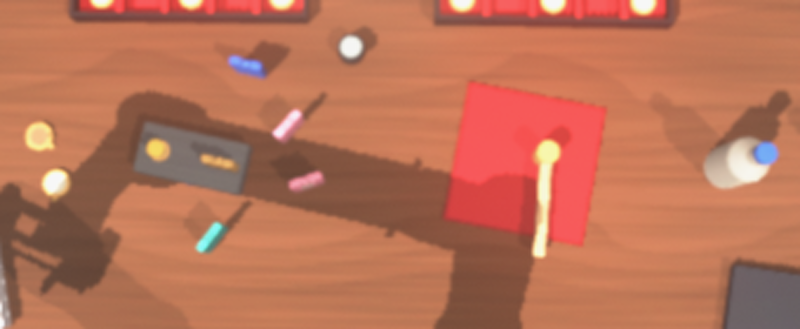

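View pics/b.png

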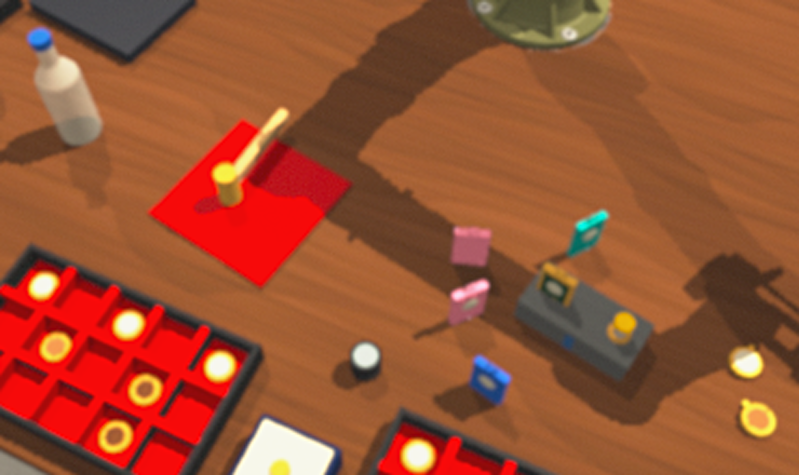

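Top view: striker cap at about (187,213), amulet at (213,218), mallet head at (352,215), handle end at (350,258). The pink, blue and teal plates are look-alikes. Next I'll turn these into positions.

```bash
python3 - <<'E'
from h import *
from scipy.optimize import least_squares
T=read_camera("top");S=read_camera("scene")
g=lambda p,z,c=T:atz(c,p[0],p[1],z).round(4)
# colour refinement: block corners via dark mask? use nets + colours
hsv=cv2.cvtColor(T["frame"],cv2.COLOR_RGB2HSV)
def mask(c,box,f):
    h=cv2.cvtColor(c["frame"],cv2.COLOR_RGB2HSV).astype(int);m=np.zeros(h.shape[:2],bool)
    x0,y0,x1,y1=box;m[y0:y1,x0:x1]=f(h)[y0:y1,x0:x1];return m
m=mask(T,(178,198,232,238),lambda h:(h[...,1]>140)&(h[...,2]>120)&(h[...,0]>14)&(h[...,0]<35))
n,l,st,ce=cv2.connectedComponentsWithStats(m.astype(np.uint8))
print("T yellow",[(s.tolist(),x.round(1).tolist()) for s,x in zip(st[1:],ce[1:]) if s[4]>8])
for s,x in zip(st[1:],ce[1:]):
    if s[4]>8: print(g(x,.07),g(x,.088))
m=mask(S,(335,225,410,290),lambda h:(h[...,1]>150)&(h[...,2]>90)&(h[...,0]>14)&(h[...,0]<35))
n,l,st,ce=cv2.connectedComponentsWithStats(m.astype(np.uint8))
for s,x in zip(st[1:],ce[1:]):
    if s[4]>8: print("S",s.tolist(),x.round(1),g(x,.066,S),g(x,.07,S))
# mallet
print("head top",g((352.5,214.6),.06),"handle end",g((349.9,257.5),.041))
m=mask(T,(335,200,370,265),lambda h:(h[...,1]>60)&(h[...,2]>120)&(h[...,0]>14)&(h[...,0]<35))
for y in range(204,264,3):
    xs=np.nonzero(m[y])[0]
    if len(xs): print(y,xs.min(),xs.max(),g((xs.mean(),y),.041))
r=silhouettes("top","mat")[0]["pixels"];
mm=mask(T,(300,175,385,262),lambda h:((h[...,0]<4)|(h[...,0]>174))&(h[...,1]>170))
q=cv2.minAreaRect(np.argwhere(mm)[:,::-1].astype(np.float32));print("mat",[g(p,.004)[:2].tolist() for p in cv2.boxPoints(q)],g(q[0],.004))
b=mask(T,(170,195,235,240),lambda h:(h[...,1]<90)&(h[...,2]<130))
q=cv2.minAreaRect(np.argwhere(b)[:,::-1].astype(np.float32));print("block",q,g(q[0],.04),[g(p,.04)[:2].tolist() for p in cv2.boxPoints(q)])
for nm,p in [("pinkU",(242.4,202.7)),("pinkL",(249.6,227)),("teal",(209,251)),("pendB",(137,208)),("pendA",(144,228)),("loupe",(269,170))]: print(nm,g(p,.05),g(p,.0))
E
```

```text
T yellow [([183, 209, 7, 8, 42], [186.0, 212.7])]
[0.5454 0.28   0.07  ] [0.5433 0.2762 0.088 ]
S [350, 231, 18, 20, 123] [358.7 238.2] [0.5198 0.1917 0.066 ] [0.5222 0.1918 0.07  ]
S [381, 254, 13, 15, 112] [387.7 260.7] [0.5508 0.2784 0.066 ] [0.553  0.2781 0.07  ]
head top [ 0.5469 -0.2538  0.06  ] handle end [ 0.4099 -0.2476  0.041 ]
210 351 355 [ 0.5642 -0.2582  0.041 ]
213 348 357 [ 0.5543 -0.2565  0.041 ]
216 348 357 [ 0.5445 -0.2565  0.041 ]
219 349 354 [ 0.5346 -0.2531  0.041 ]
222 349 353 [ 0.5248 -0.2515  0.041 ]
225 349 353 [ 0.5151 -0.2514  0.041 ]
228 349 353 [ 0.5053 -0.2514  0.041 ]
231 349 353 [ 0.4956 -0.2514  0.041 ]
234 349 353 [ 0.4858 -0.2513  0.041 ]
237 349 352 [ 0.4761 -0.2491  0.041 ]
240 350 352 [ 0.4664 -0.2513  0.041 ]
243 349 352 [ 0.4567 -0.2496  0.041 ]
246 349 352 [ 0.447  -0.2496  0.041 ]
249 348 348 [ 0.4372 -0.2415  0.041 ]
252 347 351 [ 0.4276 -0.2447  0.041 ]
255 347 351 [ 0.418  -0.2447  0.041 ]
258 347 351 [ 0.4083 -0.2447  0.041 ]
mat [[0.4586, -0.1148], [0.6534, -0.1504], [0.6187, -0.3458], [0.4242, -0.3071]] [ 0.538  -0.2291  0.004 ]
block ((201.41766357421875, 216.87057495117188), (47.616241455078125, 22.34383773803711), 12.528807640075684) [0.5357 0.2352 0.04  ] [[0.5158, 0.3191], [0.5878, 0.3059], [0.5556, 0.1517], [0.4843, 0.1655]]
pinkU [0.5825 0.1014 0.05  ] [0.5894 0.1062 0.    ]
pinkL [0.5039 0.0764 0.05  ] [0.5082 0.0803 0.    ]
teal [0.4249 0.2053 0.05  ] [0.4266 0.2134 0.    ]
pendB [0.561  0.4478 0.05  ] [0.5672 0.4638 0.    ]
pendA [0.4957 0.421  0.05  ] [0.4998 0.4362 0.    ]
loupe [0.6914 0.0171 0.05  ] [0.7019 0.0191 0.    ]
```

```bash
cat >> h.py <<'E'
from scipy.spatial.transform import Rotation as Ro
def rep(tgt,rpy):
    o=get_obs();R=Ro.from_euler("xyz",o["tool_rot"],degrees=True);Rt=Ro.from_euler("xyz",rpy,degrees=True)
    d=R.inv().apply(np.array(tgt)-o["tool_pos"]);w=(R.inv()*Rt).as_rotvec()
    print("t",o["time_s"],"pos",np.round(o["tool_pos"],4),"rot",np.round(o["tool_rot"],2),"F",np.round(o["force"],1),"w",o["grip_width"],"q",np.round(o["qpos"],1))
    print("shift in tool now",d.round(4),"rotvec",w.round(4))
    print("shift after turn",Rt.inv().apply(np.array(tgt)-o["tool_pos"]).round(4))
E
python3 -c "
from h import *
for y in (-3.6,176.4,-90):rep([0.520,-0.252,0.15],[180,0,y])"
```

```text
t 1.05 pos [0.253  0.5988 0.2226] rot [179.99   0.   157.09] F [-0.1 -0.2 -0.1] w 0.08714603628328033 q [-66.3  18.4  -4.   83.1   1.3  78.5  -3.3]
shift in tool now [-0.5771 -0.6798  0.0725] rotvec [ 0.0000e+00 -1.0000e-04  2.8046e+00]
shift after turn [0.3199 0.8323 0.0726]
t 1.05 pos [0.253  0.5988 0.2226] rot [179.99   0.   157.09] F [-0.1 -0.2 -0.1] w 0.08714603628328033 q [-66.3  18.4  -4.   83.1   1.3  78.5  -3.3]
shift in tool now [-0.5771 -0.6798  0.0725] rotvec [ 1.00e-04  0.00e+00 -3.37e-01]
shift after turn [-0.3199 -0.8323  0.0726]
t 1.05 pos [0.253  0.5988 0.2226] rot [179.99   0.   157.09] F [-0.1 -0.2 -0.1] w 0.08714603628328033 q [-66.3  18.4  -4.   83.1   1.3  78.5  -3.3]
shift in tool now [-0.5771 -0.6798  0.0725] rotvec [ 1.0000e-04  1.0000e-04 -1.9706e+00]
shift after turn [ 0.8508 -0.267   0.0726]
```

{"api": "play_rows", "payload": {"steps": [[[-0.04,0,0,0,0,-0.112,0.087],[-0.04,-0.02,0,0,0,-0.112,0.087],[-0.04,-0.02,0,0,0,-0.113,0.087],[-0.03,-0.035,0,0,0,0,0.087],[-0.03,-0.035,0,0,0,0,0.087],[-0.02,-0.045,0,0,0,0,0.087],[-0.01,-0.048,0,0,0,0,0.087],[0,-0.048,0,0,0,0,0.087],[0,-0.048,0,0,0,0,0.087],[0,-0.048,0,0,0,0,0.087],[0,-0.048,0,0,0,0,0.087],[0,-0.048,0,0,0,0,0.087]]]}}

```text
time_s: 2.25
tool_pos: [0.4227, 0.1162, 0.2228]
tool_rot: [180.0, 0.1, 176.4]
force: [1.7, -0.8, 0.1]
grip_width: 0.0873
grasp_force: 0.0
```

{"api": "play_rows", "payload": {"steps": [[[-0.01,-0.048,0,0,0,0,0.087],[-0.01,-0.048,0,0,0,0,0.087],[-0.01,-0.048,0,0,0,0,0.087],[-0.01,-0.048,0,0,0,0,0.087],[-0.01,-0.048,0,0,0,0,0.087],[-0.01,-0.045,0,0,0,0,0.087],[0,-0.045,0,0,0,0,0.087],[0,-0.04,0,0,0,0,0.087],[0,0,0,0,0,0,0.087]]]}}

```text
time_s: 3.15
tool_pos: [0.4576, -0.2618, 0.2231]
tool_rot: [-179.8, 0.0, 175.8]
force: [-0.7, 0.3, -0.6]
grip_width: 0.087
grasp_force: 0.0
```

```bash
python3 - <<'E'
from h import *
rep([0.520,-0.252,0.12],[180,0,176.4])
W=read_camera("wrist");save(W,"w1.png");o,d=ray(W,280,210);print(o,d)
T=read_camera("top");save(T,"t1.png")
for n,c in (("wrist",W),):
  for t in ("mallet","mat"):
    for s in silhouettes(n,t)[:2]:
        m=s["pixels"];print(t,s["p"],s["extent"],m.sum())
for P in ([.5466,-.2535,.06],[.520,-.252,.041],[.4083,-.2447,.041]): print(P,proj(W,P))
E
```

```text
t 3.15 pos [ 0.4576 -0.2618  0.2231] rot [-1.7978e+02  2.0000e-02  1.7584e+02] F [-0.7  0.3 -0.6] w 0.0869952124799867 q [-12.7   3.   41.2 101.9  -1.8  75.8 114.7]
shift in tool now [-0.0615  0.0147  0.1031] rotvec [-0.0039  0.0004 -0.0098]
shift after turn [-0.0617  0.0137  0.1031]
[ 0.38148996 -0.2558971   0.38422125] [ 0.28938609 -0.01318385 -0.95724681]
mat 0.94 [216.8, 147.0, 415.3, 326.6] 20490
[0.5466, -0.2535, 0.06] [291.56772711 274.08198824]
[0.52, -0.252, 0.041] [290.7724238  241.90437866]
[0.4083, -0.2447, 0.041] [291.29267543 130.29574386]
```

View pics/w1.png

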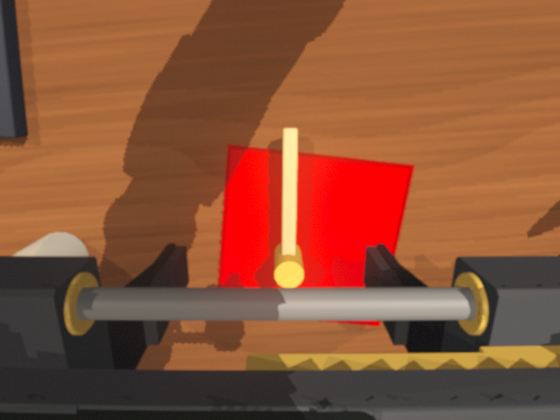

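The wrist view shows the mallet head top at about (289,273) and the handle end at (290,129). That is within 2 px of the prediction.

```bash
python3 - <<'E'
from h import *
W=read_camera("wrist");h=atz(W,289,273,.06);e=atz(W,290.3,129,.041);print(h,e,np.hypot(*(h-e)[:2]))
hs=cv2.cvtColor(W["frame"],cv2.COLOR_RGB2HSV).astype(int)
for y in (150,180,210,235):
    xs=[x for x in range(260,320) if 15<hs[y,x,0]<35 and hs[y,x,1]<160]; print(y,min(xs),max(xs),atz(W,(min(xs)+max(xs))/2,y,.041).round(4))
a=np.degrees(np.arctan2(*(h-e)[1::-1]));n=h+(e-h)*.027/np.hypot(*(h-e)[:2]);print(a,n)
rep([n[0],n[1],.016],[180,0,180+a])
E
```

```text
[ 0.5472893  -0.24588003  0.06      ] [ 0.40926865 -0.23700065  0.041     ] 0.13830597245682125
150 274 287 [ 0.4282 -0.2472  0.041 ]
180 273 286 [ 0.4571 -0.2499  0.041 ]
210 273 285 [ 0.4874 -0.2521  0.041 ]
235 273 285 [ 0.5139 -0.2537  0.041 ]
-3.680976423581499 [ 0.520345   -0.24414661  0.05629083]
t 3.4 pos [ 0.4602 -0.2532  0.2225] rot [1.7995e+02 1.0000e-02 1.7655e+02] F [-0.2  0.2 -0.2] w 0.08734879717722742 q [-13.    2.9  40.7 102.   -2.   75.8 114.6]
shift in tool now [-0.0595  0.0125  0.2065] rotvec [0.0009 0.0002 0.0041]
shift after turn [-0.0594  0.0129  0.2065]
```

{"api": "play_rows", "payload": {"steps": [[[-0.03,0.002,0,0,0,0.015,0.087],[-0.03,0.002,0,0,0,0,0.087],[0,0,0.04,0,0,0,0.087],[0,0,0.04,0,0,0,0.087],[0,0,0.04,0,0,0,0.06],[0,0,0.035,0,0,0,0.05],[0,0,0.02,0,0,0,0.045],[0,0,0.015,0,0,0,0.04],[0,0,0.01,0,0,0,0.04],[0,0,0.007,0,0,0,0.04],[0,0,0,0,0,0,0.04],[0,0,0,0,0,0,0.04]]]}}

```text
time_s: 4.6
tool_pos: [0.5205, -0.2554, 0.0164]
tool_rot: [-180.0, 0.1, 175.5]
force: [-0.9, 0.2, -1.1]
grip_width: 0.0408
grasp_force: 0.0
```

Pose is good; closing and lifting.

{"api": "play_rows", "payload": {"steps": [[[0,0,0,0,0,0,0],[0,0,0,0,0,0,0],[0,0,0,0,0,0,0],[0,0,0,0,0,0,0],[0,0,0,0,0,0,0],[0,0,0,0,0,0,0],[0,0,0,0,0,0,0],[0,0,-0.01,0,0,0,0],[0,0,-0.02,0,0,0,0],[0,0,-0.03,0,0,0,0],[0,0,-0.03,0,0,0,0],[0,0,-0.03,0,0,0,0]]], "force": 55}}

```text
time_s: 5.8
tool_pos: [0.5191, -0.2553, 0.1366]
tool_rot: [-180.0, -0.0, 175.5]
force: [0.3, -0.7, -2.7]
grip_width: 0.0135
grasp_force: 54.9
```

```bash
python3 - <<'E'
from h import *
W=read_camera("wrist");W=read_camera("wrist");W=read_camera("wrist");save(W,"w2.png")
# head axis relative to tcp: yellow top of head
rep([0.518,0.281,0.17],[180,0,175.5])
E
```

```text
t 5.95 pos [ 0.5209 -0.2559  0.1375] rot [-179.96    0.24  175.53] F [-0.6  0.6 -3.9] w 0.013525069700145791 q [-11.   15.3  40.3 101.  -10.8  67.3 118. ]
shift in tool now [ 0.0446  0.535  -0.0331] rotvec [-0.0007  0.0042  0.0006]
shift after turn [ 0.045   0.535  -0.0325]
```

View pics/w2.png

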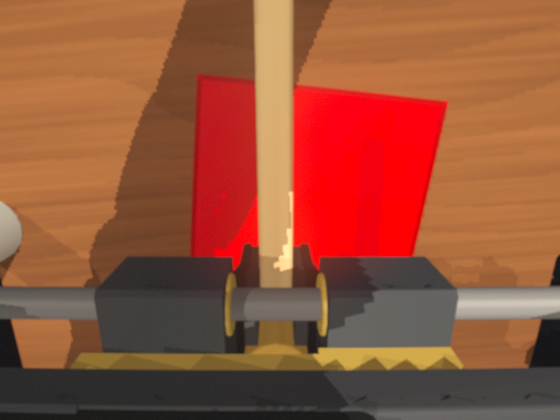

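{"api": "play_rows", "payload": {"steps": [[[0,0.01,-0.03,0,0,0,0],[0.004,0.046,0,0,0,0,0],[0.004,0.048,0,0,0,0,0],[0.004,0.048,0,0,0,0,0],[0.004,0.048,0,0,0,0,0],[0.004,0.048,0,0,0,0,0],[0.004,0.048,0,0,0,0,0],[0.004,0.048,0,0,0,0,0],[0.004,0.048,0,0,0,0,0],[0.004,0.048,0,0,0,0,0],[0.004,0.045,0,0,0,0,0],[0.004,0.03,0,0,0,0,0]]]}}

```text
time_s: 7.15
tool_pos: [0.5137, 0.2655, 0.1631]
tool_rot: [-180.0, -0.2, 175.8]
force: [0.5, 0.3, -2.6]
grip_width: 0.0136
grasp_force: 54.9
```

{"api": "play_rows", "payload": {"steps": [[[0.001,0.02,0,0,0,0,0],[0,0,0,0,0,0,0],[0,0,0,0,0,0,0],[0,0,0,0,0,0,0]]]}}

```text
time_s: 7.55
tool_pos: [0.517, 0.2792, 0.165]
tool_rot: [-179.9, -0.0, 175.4]
force: [-0.1, -0.4, -2.9]
grip_width: 0.0137
grasp_force: 54.9
```

```bash
python3 - <<'E'
from h import *
rep([0.519,0.281,0.09],[180,0,175.5])
W=read_camera("wrist");S=read_camera("scene");cv2.imwrite("pics/s3.png",cv2.cvtColor(cv2.resize(S["frame"][170:300,280:430],None,fx=4,fy=4,interpolation=cv2.INTER_CUBIC),cv2.COLOR_RGB2BGR))
o=get_obs();R=Ro.from_euler("xyz",o["tool_rot"],degrees=True)
hd=lambda z:np.array(o["tool_pos"])+R.apply([-0.027,0,z])
for z in (.0124,-.0436): print("head face",hd(z).round(4),proj(S,hd(z)))
print("cap",proj(S,[.546,.279,.07]))
E
```

```text
t 7.55 pos [0.517  0.2792 0.165 ] rot [-1.7991e+02 -2.0000e-02  1.7537e+02] F [-0.1 -0.4 -2.9] w 0.013684048895392185 q [-47.5  13.   19.   97.3  -4.4  70.4  58. ]
shift in tool now [-0.0019  0.0021  0.075 ] rotvec [-0.0017 -0.0004 -0.0024]
shift after turn [-0.0019  0.002   0.075 ]
head face [0.5439 0.2775 0.1531] [396.90847823 241.7131051 ]
head face [0.5439 0.2776 0.2091] [403.33705222 229.59202548]
cap [388.82867593 258.4868176 ]
```

View pics/s3.png

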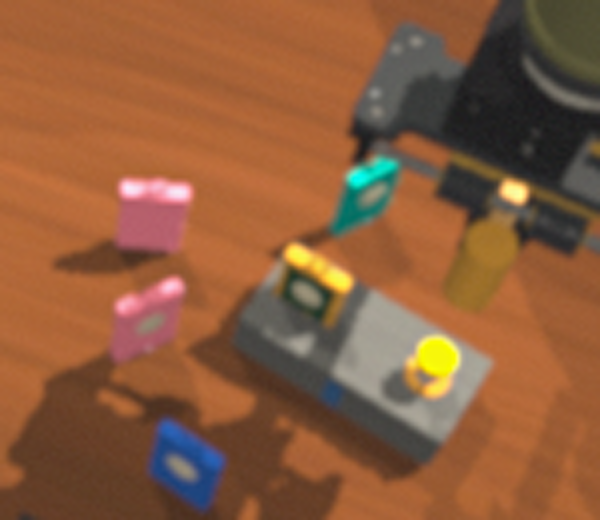

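Head top at about (402,231) and cap at (389,259), both as predicted. Lowering now.

{"api": "play_rows", "payload": {"steps": [[[-0.002,0.002,0.03,0,0,0,0],[0,0,0.03,0,0,0,0],[0,0,0.014,0,0,0,0],[0,0,0.004,0,0,0,0],[0,0,0.004,0,0,0,0],[0,0,0.003,0,0,0,0],[0,0,0.003,0,0,0,0],[0,0,0,0,0,0,0],[0,0,0,0,0,0,0]]]}}

```text
time_s: 8.55
tool_pos: [0.5196, 0.2839, 0.0788]
tool_rot: [179.9, 0.1, 175.5]
force: [1.2, -0.0, 1.5]
grip_width: 0.0134
grasp_force: 54.9
```

{"api": "play_rows", "payload": {"steps": [[[0,0,0.003,0,0,0,0],[0,0,0.003,0,0,0,0],[0,0,0.002,0,0,0,0],[0,0,0.001,0,0,0,0],[0,0,0,0,0,0,0],[0,0,0,0,0,0,0]]]}}

```text
time_s: 9.15
tool_pos: [0.5194, 0.284, 0.0695]
tool_rot: [179.9, 0.1, 175.5]
force: [1.0, -0.2, 5.9]
grip_width: 0.0132
grasp_force: 54.9
```

{"api": "play_rows", "payload": {"steps": [[[0,0,0.002,0,0,0,0],[0,0,0.002,0,0,0,0],[0,0,0,0,0,0,0],[0,0,0,0,0,0,0]]]}}

```text
time_s: 9.55
tool_pos: [0.5195, 0.2844, 0.0691]
tool_rot: [179.9, 0.1, 175.5]
force: [-8.6, -3.0, 26.7]
grip_width: 0.0134
grasp_force: 55.0
```

Sharp rise in force (about 30 N) at the expected height, so the striker is on its stop. Taking the mallet back.

{"api": "play_rows", "payload": {"steps": [[[0,0,-0.01,0,0,0,0],[0,0,-0.03,0,0,0,0],[0,0,-0.04,0,0,0,0],[0,-0.01,-0.025,0,0,0,0],[-0.004,-0.048,0,0,0,0,0],[-0.004,-0.048,0,0,0,0,0],[-0.004,-0.048,0,0,0,0,0],[-0.004,-0.048,0,0,0,0,0],[-0.004,-0.048,0,0,0,0,0],[-0.004,-0.048,0,0,0,0,0],[-0.004,-0.048,0,0,0,0,0],[-0.004,-0.048,0,0,0,0,0]]]}}

```text
time_s: 10.75
tool_pos: [0.5185, -0.113, 0.1683]
tool_rot: [180.0, -0.1, 175.6]
force: [1.1, 0.8, -2.0]
grip_width: 0.0137
grasp_force: 55.0
```

{"api": "play_rows", "payload": {"steps": [[[-0.004,-0.048,0,0,0,0,0],[-0.004,-0.048,0,0,0,0,0],[-0.003,-0.035,0,0,0,0,0],[0,-0.012,0,0,0,0,0],[0,0,0.02,0,0,0,0],[0,0,0.03,0,0,0,0],[0,0,0.02,0,0,0,0],[0,0,0,0,0,0,0],[0,0,0,0,0,0,0],[0,0,0,0,0,0,0]]]}}

```text
time_s: 11.75
tool_pos: [0.5206, -0.2551, 0.1006]
tool_rot: [-180.0, 0.1, 175.6]
force: [0.0, -0.7, -2.5]
grip_width: 0.0136
grasp_force: 55.0
```

```bash
python3 - <<'E'
from h import *
rep([0.5205,-0.255,0.017],[180,0,175.5])
S=read_camera("scene");cv2.imwrite("pics/s4.png",cv2.cvtColor(cv2.resize(S["frame"][120:260,120:290],None,fx=4,fy=4,interpolation=cv2.INTER_CUBIC),cv2.COLOR_RGB2BGR))
E
```

```text
t 11.75 pos [ 0.5206 -0.2551  0.1006] rot [-1.7999e+02  1.0000e-01  1.7557e+02] F [ 0.  -0.7 -2.5] w 0.013563606330000318 q [-10.9  17.9  40.6 103.1 -12.9  63.6 119.6]
shift in tool now [0.0002 0.0001 0.0836] rotvec [-0.0002  0.0017  0.0012]
shift after turn [0.0001 0.0001 0.0836]
```

View pics/s4.png

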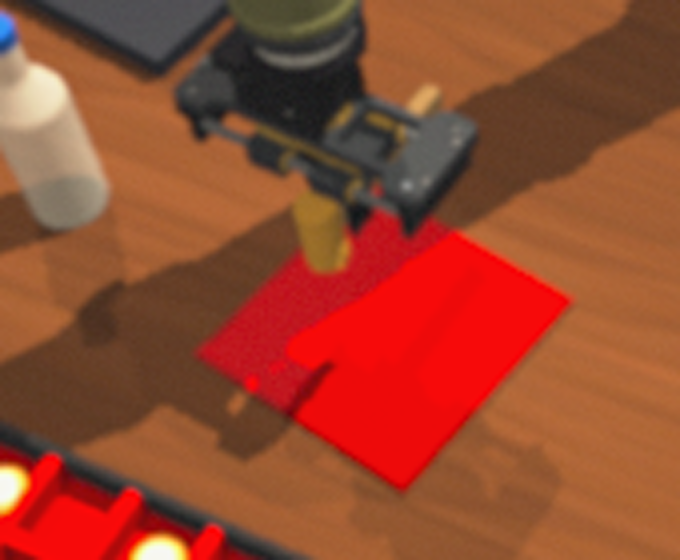

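The mallet is still level in the grip, with its head at crop (322,235) over the mat. Lowering it.

{"api": "play_rows", "payload": {"steps": [[[0,0,0.03,0,0,0,0],[0,0,0.03,0,0,0,0],[0,0,0.015,0,0,0,0],[0,0,0.005,0,0,0,0],[0,0,0.002,0,0,0,0],[0,0,0.002,0,0,0,0],[0,0,0,0,0,0,0],[0,0,0,0,0,0,0]]]}}

```text
time_s: 12.6
tool_pos: [0.5205, -0.2554, 0.0164]
tool_rot: [-180.0, 0.1, 175.5]
force: [0.3, -0.1, -2.5]
grip_width: 0.0134
grasp_force: 55.0
```

{"api": "play_rows", "payload": {"steps": [[[0,0,0.001,0,0,0,0],[0,0,0,0,0,0,0],[0,0,0.001,0,0,0,0],[0,0,0,0,0,0,0],[0,0,0,0,0,0,0]]]}}

```text
time_s: 13.1
tool_pos: [0.5203, -0.2554, 0.0155]
tool_rot: [180.0, 0.1, 175.5]
force: [-4.6, 2.1, 12.5]
grip_width: 0.0133
grasp_force: 55.0
```

Down on the mat. Release and rise.

{"api": "play_rows", "payload": {"steps": [[[0,0,-0.001,0,0,0,0.02],[0,0,0,0,0,0,0.04],[0,0,0,0,0,0,0.045],[0,0,0,0,0,0,0.045],[0,0,0,0,0,0,0.045],[0,0,-0.01,0,0,0,0.045],[0,0,-0.03,0,0,0,0.06],[0,0,-0.04,0,0,0,0.087],[0,0,-0.04,0,0,0,0.087],[0,0,-0.04,0,0,0,0.087],[0,0,-0.03,0,0,0,0.087]]]}}

```text
time_s: 14.2
tool_pos: [0.5202, -0.2558, 0.2081]
tool_rot: [-180.0, 0.2, 175.5]
force: [1.0, -0.4, 0.6]
grip_width: 0.0767
grasp_force: 0.0
```

```bash
python3 - <<'E'
from h import *
rep([0.527,0.191,0.2],[180,0,168.4])
S=read_camera("scene")
for s in silhouettes("scene","mallet")[:2]: print(s["p"],s["extent"])
for P in ([.5475,-.2555,.06],[.5475,-.2555,.004],[.406,-.245,.041]): print(proj(S,P))
T=read_camera("top");
for n in("amulet","block"):
  for s in silhouettes("top",n): print(n,s["p"],s["extent"])
E
```

```text
t 14.2 pos [ 0.5202 -0.2558  0.2081] rot [-179.97    0.19  175.51] F [ 1.  -0.4  0.6] w 0.076677134195077 q [-13.4  12.   42.6  96.2  -8.4  74.9 116.2]
shift in tool now [0.0283 0.446  0.0078] rotvec [-0.0002  0.0034  0.124 ]
shift after turn [0.0832 0.4391 0.0081]
0.27 [434.0, 272.0, 453.3, 284.5]
[204.36250643 189.12090626]
[207.27204589 200.31571887]
[231.92417343 159.81151885]
amulet 0.66 [244.3, 226.5, 257.1, 230.1]
amulet 0.6 [206.8, 244.0, 220.4, 258.0]
amulet 0.5 [206.5, 216.6, 223.3, 226.4]
amulet 0.49 [221.6, 171.3, 234.4, 185.5]
block 0.79 [178.1, 204.5, 226.2, 231.8]
```

{"api": "play_rows", "payload": {"steps": [[[0.01,0.04,0,0,0,0.124,0.087],[0.013,0.045,0,0,0,0,0.087],[0.013,0.045,0,0,0,0,0.087],[0.013,0.045,0,0,0,0,0.087],[0.013,0.045,0,0,0,0,0.087],[0.013,0.045,0,0,0,0,0.087],[0.013,0.045,0,0,0,0,0.087],[0.013,0.045,0,0,0,0,0.087],[0.013,0.044,0,0,0,0,0.087],[0.013,0.04,0,0,0,0,0.087],[0.012,0,0,0,0,0,0.087]]]}}

```text
time_s: 15.55
tool_pos: [0.4642, 0.2084, 0.2024]
tool_rot: [-179.9, -0.2, 168.9]
force: [-0.4, -0.6, 0.2]
grip_width: 0.0868
grasp_force: 0.0
```

{"api": "play_rows", "payload": {"steps": [[[0,0,0,0,0,0,0.087],[0,0,0,0,0,0,0.087],[0,0,0,0,0,0,0.087],[0,0,0,0,0,0,0.087]]]}}

```text
time_s: 15.95
tool_pos: [0.4671, 0.2008, 0.2045]
tool_rot: [-180.0, 0.0, 168.3]
force: [-0.0, 0.4, 0.1]
grip_width: 0.0871
grasp_force: 0.0
```

```bash
python3 - <<'E'
from h import *
rep([0.527,0.191,0.1],[180,0,168.4])
W=read_camera("wrist");save(W,"w5.png")
f=W["frame"][100:330,160:420];cv2.imwrite("pics/w5c.png",cv2.cvtColor(cv2.resize(f,None,fx=2.6,fy=2.6,interpolation=cv2.INTER_CUBIC),cv2.COLOR_RGB2BGR))
for t in("amulet","block","striker_top"):
  for s in silhouettes("wrist",t)[:4]: print(t,s["p"],s["extent"])
C=np.array([.536,.235,0]);y=np.array([.2,.98,0]);x=np.array([.98,-.2,0])
A=C-.045*y
for n,P in [("am top",A+[0,0,.088]),("am L",A+.022*y+[0,0,.088]),("am R",A-.022*y+[0,0,.088]),("cap",C+.045*y+[0,0,.07])]+[("corner",C+i*.035*x+j*.075*y+[0,0,.04]) for i in(-1,1) for j in (-1,1)]: print(n,P.round(4),proj(W,P).round(1))
E
```

```text
t 15.95 pos [0.4671 0.2008 0.2045] rot [-1.8000e+02  1.0000e-02  1.6828e+02] F [-0.   0.4  0.1] w 0.08711636775681114 q [-45.5   1.3  19.6 105.1  -0.5  73.7  52.5]
shift in tool now [-0.0606  0.0026  0.1045] rotvec [-0.      0.0001 -0.0021]
shift after turn [-0.0606  0.0025  0.1045]
amulet 0.98 [125.3, 223.6, 187.7, 279.3]
amulet 0.97 [254.6, 116.4, 283.9, 171.0]
amulet 0.85 [255.5, 339.8, 296.3, 354.9]
amulet 0.66 [181.8, 277.1, 220.2, 346.9]
block 0.93 [250.0, 197.7, 408.7, 278.7]
striker_top 0.51 [367.2, 239.7, 377.6, 245.8]
am top [0.527  0.1909 0.088 ] [279.1 269.8]
am L [0.5314 0.2125 0.088 ] [305.1 269.8]
am R [0.5226 0.1693 0.088 ] [253.1 269.9]
cap [0.545  0.2791 0.07  ] [379.3 260.4]
corner [0.4867 0.1685 0.04  ] [246.9 213.5]
corner [0.5167 0.3155 0.04  ] [405.  213.1]
corner [0.5553 0.1545 0.04  ] [248.8 280.2]
corner [0.5853 0.3015 0.04  ] [398.1 279.6]
```

View pics/w5c.png

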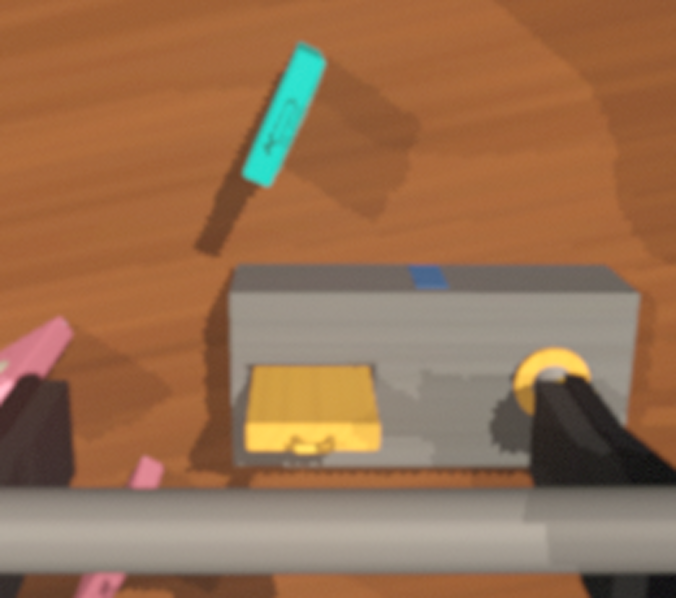

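In the crop, the case's top edge runs from x=245 to 380 at y≈437, square to the gripper. It sits about 1 mm off the prediction. Approaching with the fingers closing across its 44 mm width.

{"api": "play_rows", "payload": {"steps": [[[-0.03,0.002,0,0,0,0,0.087],[-0.029,0.0015,0,0,0,0,0.087],[0,0,0.03,0,0,0,0.087],[0,0,0.04,0,0,0,0.087],[0,0,0.04,0,0,0,0.08],[0,0,0.025,0,0,0,0.07],[0,0,0.012,0,0,0,0.06],[0,0,0.007,0,0,0,0.06],[0,0,0,0,0,0,0.06],[0,0,0,0,0,0,0.06]]], "force": 15}}

```text
time_s: 17.15
tool_pos: [0.5261, 0.1943, 0.052]
tool_rot: [179.9, 0.1, 168.4]
force: [0.8, -0.3, 0.1]
grip_width: 0.0608
grasp_force: 0.0
```

```bash
python3 - <<'E'
from h import *
rep([0.5257,0.1923,0.05],[180,0,168.3])
S=read_camera("scene");cv2.imwrite("pics/s6.png",cv2.cvtColor(cv2.resize(S["frame"][190:300,300:430],None,fx=5,fy=5,interpolation=cv2.INTER_CUBIC),cv2.COLOR_RGB2BGR))
E
```

```text
t 17.15 pos [0.5261 0.1943 0.052 ] rot [1.7991e+02 1.1000e-01 1.6843e+02] F [ 0.8 -0.3  0.1] w 0.06081188832002066 q [-41.4  16.5  21.1 107.6  -7.   57.   61.2]
shift in tool now [ 0.     -0.0021  0.002 ] rotvec [0.0016 0.002  0.0024]
shift after turn [ 0.     -0.0021  0.002 ]
```

View pics/s6.png

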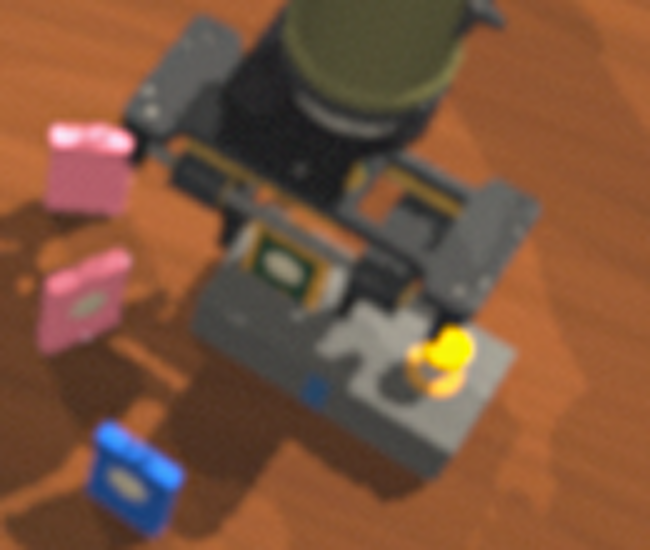

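The case, at crop (285,268), stands between the two fingers and the striker is up again. Centring and closing.

{"api": "play_rows", "payload": {"steps": [[[0,-0.002,0.002,0,0,0,0.05],[0,0,0,0,0,0,0.04],[0,0,0,0,0,0,0.03],[0,0,0,0,0,0,0.03],[0,0,0,0,0,0,0.03],[0,0,0,0,0,0,0.03]]], "force": 15}}

```text
time_s: 17.8
tool_pos: [0.5249, 0.1921, 0.049]
tool_rot: [180.0, 0.0, 168.4]
force: [-1.1, -1.4, 4.2]
grip_width: 0.0444
grasp_force: 15.0
```

{"api": "play_rows", "payload": {"steps": [[[0,0,0,0,0,0,0.03],[0,0,0,0,0,0,0.03],[0,0,-0.004,0,0,0,0.03],[0,0,-0.006,0,0,0,0.03],[0,0,-0.01,0,0,0,0.03],[0,0,-0.01,0,0,0,0.03]]], "force": 40}}

```text
time_s: 18.4
tool_pos: [0.5243, 0.1917, 0.0792]
tool_rot: [-180.0, -0.0, 168.4]
force: [-0.6, 0.9, -1.1]
grip_width: 0.0432
grasp_force: 40.0
```

{"api": "play_rows", "payload": {"steps": [[[0,0,-0.03,0,0,0,0.03],[0,0,-0.04,0,0,0,0.03],[0,0,-0.04,0,0,0,0.03],[0,0,-0.04,0,0,0,0.03],[0,0,-0.04,0,0,0,0.03],[0,0,-0.04,0,0,0,0.03],[0,0,-0.03,0,0,0,0.03],[0,0,0,0,-0.08,0,0.03],[0,0,0,0,-0.08,0,0.03],[0,0,0,0,-0.08,0,0.03],[0,0,0,0,-0.08,0,0.03]]]}}

```text
time_s: 19.5
tool_pos: [0.5243, 0.1914, 0.3397]
tool_rot: [179.9, 18.5, 168.4]
force: [-0.9, 0.2, -1.7]
grip_width: 0.0432
grasp_force: 40.0
```

{"api": "play_rows", "payload": {"steps": [[[0,0,0,0,-0.09,0,0.03],[0,0,0,0,-0.09,0,0.03],[0,0,0,0,-0.09,0,0.03],[0,0,0,0,-0.09,0,0.03],[0,0,0,0,-0.09,0,0.03],[0,0,0,0,-0.09,0,0.03],[0,0,0,0,-0.09,0,0.03],[0,0,0,0,-0.09,0,0.03],[0,0,0,0,0,0,0.03],[0,0,0,0,0,0,0.03],[0,0,0,0,0,0,0.03]]]}}

```text
time_s: 20.6
tool_pos: [0.5313, 0.1979, 0.3379]
tool_rot: [-179.8, 59.5, 168.2]
force: [0.7, -0.7, -1.0]
grip_width: 0.0435
grasp_force: 40.0
```

```bash
python3 - <<'E'
from h import *
o=get_obs();rep(o["tool_pos"],o["tool_rot"]);print(np.round(o["joint_velocities"],1))
S=read_camera("scene");u,v=proj(S,o["tool_pos"]).astype(int);print(u,v)
f=S["frame"];save(S,"s7.png");a=cv2.resize(f[max(0,v-70):v+50,u-85:u+85],(640,452),interpolation=cv2.INTER_CUBIC)
b=cv2.resize(f[150:220,190:290],(160,112),interpolation=cv2.INTER_CUBIC);a[-112:,-160:]=b
cv2.imwrite("pics/s7c.png",cv2.cvtColor(a,cv2.COLOR_RGB2BGR))
E
```

```text
t 20.6 pos [0.5313 0.1979 0.3379] rot [-179.76   59.51  168.24] F [ 0.7 -0.7 -1. ] w 0.04350810406107725 q [-40.5 -17.3 -11.7 126.6  62.1  57.   -4.5]
shift in tool now [0. 0. 0.] rotvec [0. 0. 0.]
shift after turn [0. 0. 0.]
[-0.1  0.1  0.1 -0.3  0.4 -0.2 -0.6]
383 177
```

View pics/s7c.png

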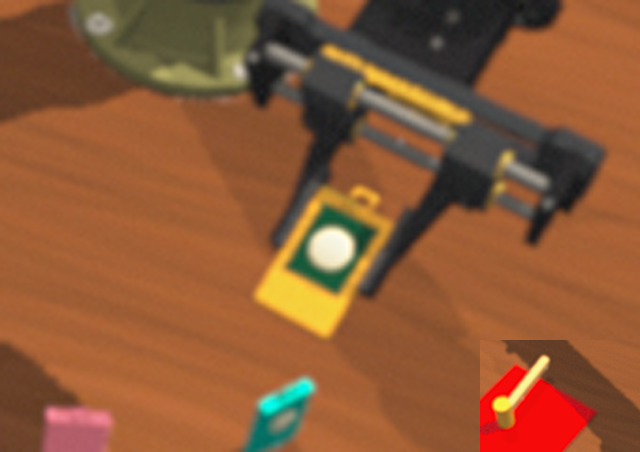

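The stone face at crop (330,245) looks up and the mallet stands on the mat. Joint 2 sits at its limit, so I'll ease forward a little.

{"api": "play_rows", "payload": {"steps": [[[0,0,0.02,0,0,0,0.03],[0,0,0.02,0,0.03,0,0.03],[0,0,0.02,0,0.03,0,0.03],[0,0,0.01,0,0,0,0.03],[0,0,0,0,0,0,0.03],[0,0,0,0,0,0,0.03],[0,0,0,0,0,0,0.03],[0,0,0,0,0,0,0.03]]]}}

```text
time_s: 21.45
tool_pos: [0.5887, 0.1864, 0.3003]
tool_rot: [-179.6, 56.1, 168.5]
force: [-0.5, 0.8, -2.5]
grip_width: 0.0436
grasp_force: 40.0
```

```bash
python3 - <<'E'
from h import *
o=get_obs();rep(o["tool_pos"],o["tool_rot"]);print(np.round(o["joint_velocities"],1),o["grasp_force"])
E
```

```text
t 21.45 pos [0.5887 0.1864 0.3003] rot [-179.59   56.13  168.53] F [-0.5  0.8 -2.5] w 0.04360524156985219 q [-37.6 -10.9  -6.5 124.2  63.3  49.1  -2.7]
shift in tool now [0. 0. 0.] rotvec [0. 0. 0.]
shift after turn [0. 0. 0.]
[ 0.1  0.   0.1 -0.1  0.  -0.   0.1] 39.997140602208674
```

```bash
python3 -c "
from h import *
print(sign_off())"
```

```text
the job is handed in; nothing more can be done
None
```

The job is handed in. The mallet drove the striker to its stop and is standing on the red mat again. The case is held still, leaned back about 56°, stone face up and roughly 28 cm above the desk. I didn't run a final check on the loupe, bottle and pendants, but no move went near them.

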